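Turn a cart wheel by its spokes until the valve is on top

ROBOT

A 6-joint arm with a two-finger parallel gripper is mounted at the origin on a cart in front of the work surface, level with it; the furniture and walls round the work are solid. World frame = base frame: x ahead of the robot, y to its left, z up, the work surface at z = 0. Lengths are in m, angles in degrees, forces in N, time in s.
With the tool pointing down it reaches from about 0.4 to 0.825 m from the base axis. Payload 7 kg.
Tool frame: the origin (TCP) lies midway between the tips of the shut fingers; the grasp point (between the pads) lies 19 mm behind it; z points along the fingers, y is the direction in which the jaws open and shut (so a half turn about z gives the same grasp; the last joint's range is limited). The gripper opens to 88 mm and grips with 3 to 60 N. Pads are 19 mm wide; open, the fingers measure 130 mm over their backs; the gripper's body (78 mm by 193 mm) begins 47 mm behind the grasp point.
Start: joints at [-48.065, 20.546, 0.682, 0, -70.136, -16.507], TCP at [0.29, -0.61, 0.227] pointing down, gripper open.
Joint ranges: [-176.03, 176.03], [-82.01, 121.73], [-58.28, 71.71], [-173.87, 95.51], [-174.79, -0.11], [-173.66, 173.66]. Speed limits (degrees/s): [136.94, 136.94, 172.46, 180, 180, 180].

INTERFACE

Orientations are given as [roll, pitch, yaw] about the fixed x, y, z axes, in that order (R = Rz(yaw) Ry(pitch) Rx(roll)).
In Python, from plant import ctrl, snapshot gives the robot as it stands.
- The arm moves only by the shell command python3 -m pendant 'ROWS'. ROWS is JSON, a list of rows, each a list of 7 numbers: the shift along the tool's x, y, z in m, then the turn, a rotation vector about the tool's x, y, z in rad, then the opening, from -1 (shut) to 1 (fully open), so that 0 is half open. In form: [[x, y, z, ax, ay, az, jaw], ...]. A call has 1 to 12 rows; each row is the pose to reach, as a shift and turn from the pose commanded when the call began, along the tool's axes at that moment; what a row does not reach only later rows make up. A row lasts 1/8 s, in which the tool goes at most 62.5 mm and 10.7 degrees, less where a joint would pass 70% of its speed; a pose out of reach is approached as far as the arm can. A call with a gripper value outside its range is refused whole. The fingers move at their own pace and stop on an object; the grip force is fixed at half the most. Time passes only in rows, so rows that repeat a pose let the fingers close. It gives the time, the measured TCP pose, the force and the opening at its end, in the units of the state.
- ctrl.get_obs(): the state, without advancing time (a new reading comes with each control period).
- snapshot(name): name is "scene" or "side" or "wrist"; returns a dict with "image" (420x560x3 uint8, blue, green, red), "mtx" (3x3 intrinsics, pixels), "eye" and "attitude" of the camera in the world; the wrist camera has in their place "tool_from_camera" (4x4, takes a point from camera to tool coordinates, whose origin is the TCP and whose axes are the flange's). Camera axes: x right, y up, looking along -z (the intrinsics and any distortion apply to the point x, -y, -z); pixel columns grow to the right and rows downward; lengths in m; the calibration is good to about 2 mm. A picture is of the moment at which its call begins: read the wrist's pose just before it. There is no depth.
- ctrl.close_job(): hands the job in, once; it reports no verdict.
The state is a dict: "clock": time; "joint_pos": joint angles; "qvel": joint speeds; "tau": joint torques, N m; "tool_pos": TCP position; "orientation": TCP orientation; "force": force on the tool from outside, world axes, zero at the start; "moment": the same for the moment, N m; "opening": finger opening in m.
Only numpy, scipy, OpenCV 4.12 (cv2) and the standard library are available. Lean on these libraries where they do the work, as an engineer would, in place of code of your own. Each camera call takes 0.05 s, during which the arm holds its last target.

TASK

Bring the cart wheel's valve to where the pump can reach it: push the wheel round by its spokes with the fingertips, one spoke after another, either way round, until the red-capped valve stem stands at the very top of the wheel, straight above the hub, and leave the wheel at rest there. Push gently and only push: do not lift or shift the stand, and leave the other things on the table where they are.

Things in the scene. Friction and masses are not known exactly. Their poses are not given: they have to be found in the camera images.
- stand: Loose grey steel wheel stand, 4.5 kg, on rubber feet. Origin: centre of its underside; x away from the robot (at yaw 0), y left, z up. Base plate 210 (x, from -125 to 85) by 360 (y) mm, top 14 mm high. Posts 16 mm wide, centred 163 mm left and right of the hub, stand beside the wheel and end 15 mm above the bar (bar) along the wheel's face.
- hub (a point): Centre of the wheel on its axle, in its mid plane: 150 mm straight above the stand's origin. The wheel leans back: its face is tipped 40 degrees from vertical and looks at the robot and up. In stand axes its outward normal is (-0.766, 0, 0.643); up along its face is (0.643, 0, 0.766). Wheel and black tyre: 261 mm across, tyre 25 mm thick.
- bar (a point): Middle of a fixed level bar, 16 mm wide, 10 mm thick, that runs along the stand's y from post to post across the front of the wheel, 22 mm in front of the hub point along the normal; its axle nut, 22 mm wide, ends 33 mm in front. A finger between the spokes can sweep the half of the wheel above the bar or the half below it, but cannot pass the bar.
- wheel (a joint): Angle of the wheel in rad: 0 (or any whole number of turns, 6.283) with the valve stem at the very top; it grows as the wheel turns clockwise seen from the robot (top goes to the robot's right). Both ways are free for more than a full turn. Bearing drag about 0.2 N m: it stops almost at once when left.
- spokes: Five round aluminium spokes, 12 mm thick, from the hub (40 mm across, 28 mm thick) to the rim's inner edge 103 mm from the axle, 2 mm in front of the mid plane; the gaps are open right through. Turns with the wheel. Origin at the hub; z goes from hub to valve, -x out of the face. Spokes stand at 36, 108, 180, 252 and 324 degrees from the valve.
- valve (a point): Centre of the valve cap, turns with the wheel: a short brass stem with a red cap, 13 mm wide, that sticks from the rim towards the hub, half-way between two spokes. The point is 87 mm from the axle; the cap ends 80 mm from it.
- tape_dispenser: Grey tape dispenser, 52x177x98 mm, standing loose; origin at the centre of its underside. Leave alone.
- pencil: Green pencil, 112 mm long, 7 mm thick, lying loose; origin at the centre of its underside. Leave alone.
- piece_0: Blue wooden game piece, 22x22x13 mm; origin at the centre of its underside. Leave alone.
- ballpoint: White and red ballpoint pen, 145 mm long, 11 mm thick, lying loose; origin at the centre of its underside. Leave alone.

How it is judged:
By the outcome, as a careful person would: the job done as asked, in the order asked, and still so for the second after the job is handed in, with the robot touching nothing.
It also fails if it takes over 64 s, if anything falls off the work surface, if the arm or the gripper's body presses on something with over 40 N, if the wrist force passes 120 N, or if a joint passes its speed limit or range.

## Working session

There is one attempt and no reset: what is moved stays moved. The work goes in short steps, Python scripts to look and compute and a shell command to move; the robot and the scene stay as the last step left them, time stands still between calls to the robot, and variables do not carry over. Pictures are saved under pics/ and viewed, and the job is handed in when it is done.

```bash
mkdir -p pics; ls
python3 - <<'E'
from plant import ctrl, snapshot
import cv2
print(ctrl.get_obs())
for n in ["scene","side","wrist"]:
    s=snapshot(n); cv2.imwrite(f"pics/{n}0.png",s["image"])
    print({k:v for k,v in s.items() if k!="image"})
E
```

```text
pics
{'clock': 0.0, 'joint_pos': array([-4.80680541e+01,  2.05915917e+01,  6.32645348e-01, -1.92432608e-02,
       -7.01341092e+01, -1.65055717e+01]), 'qvel': array([-0.04025348,  0.05733699, -0.04146638, -0.00960502, -0.05371217,
       -0.05583875]), 'tau': array([ 1.26032542e-04, -5.82731152e+01,  2.93050522e+01,  6.99721053e+00,
        6.77369404e-03, -1.16172278e-04]), 'tool_pos': array([ 0.28955985, -0.60919867,  0.22561509]), 'orientation': array([ 1.79905639e+02, -9.09605896e-03, -1.54580172e+02]), 'force': array([ 0.81076772,  0.28727581, -0.63179717]), 'moment': array([-0.06327179, -0.02984225,  0.00613402]), 'opening': 0.08773650510121118}
{'mtx': array([[392.10757037,   0.        , 281.17475178],
       [  0.        , 392.10757037, 207.96391158],
       [  0.        ,   0.        ,   1.        ]]), 'eye': array([ 0.03903954, -0.76876037,  0.83610863]), 'attitude': array([ 53.40468121,   0.61170294, -30.44187833])}
{'mtx': array([[419.38666186,   0.        , 278.47754271],
       [  0.        , 419.38666186, 213.51581077],
       [  0.        ,   0.        ,   1.        ]]), 'eye': array([0.05654644, 0.9066486 , 0.67121199]), 'attitude': array([  61.93716421,    0.34886728, -154.2518784 ])}
{'mtx': array([[355.88438211,   0.        , 284.28541127],
       [  0.        , 355.88438211, 213.92572766],
       [  0.        ,   0.        ,   1.        ]]), 'tool_from_camera': array([[ 6.04070392e-04,  9.65246605e-01,  2.61340061e-01,
         6.96127924e-02],
       [ 9.99998874e-01, -9.42162277e-04,  1.16839809e-03,
         7.18118147e-04],
       [ 1.37401703e-03,  2.61339061e-01, -9.65246086e-01,
        -1.58767619e-01],
       [ 0.00000000e+00,  0.00000000e+00,  0.00000000e+00,
         1.00000000e+00]])}
```

View pics/scene0.png

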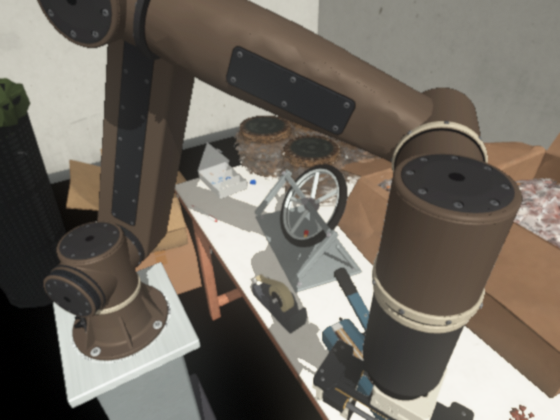

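View pics/side0.png

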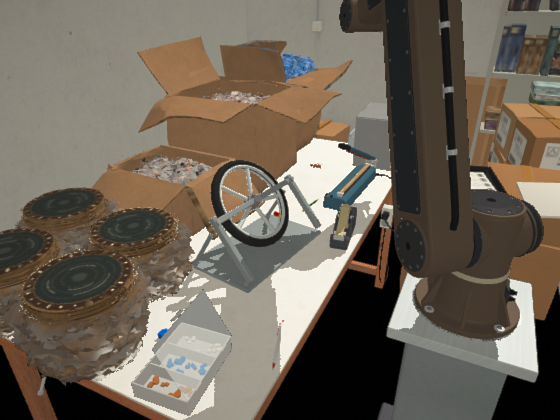

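Run:
```python
import cv2
a=cv2.imread("pics/scene0.png")[145:305,230:380]; b=cv2.imread("pics/side0.png")[145:305,180:340]
cv2.imwrite("pics/zs.png",cv2.resize(a,None,fx=4,fy=4,interpolation=cv2.INTER_CUBIC)[:600]);cv2.imwrite("pics/zd.png",cv2.resize(b,None,fx=3.7,fy=3.7,interpolation=cv2.INTER_CUBIC))
```

```text
(no output)
```

View pics/zs.png

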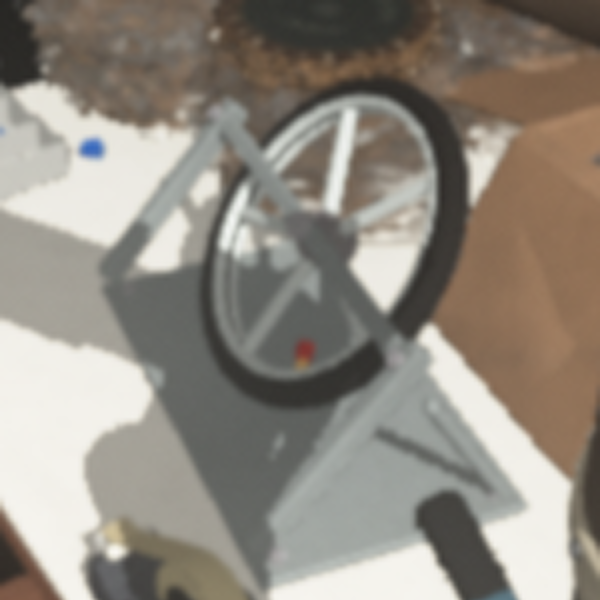

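View pics/zd.png

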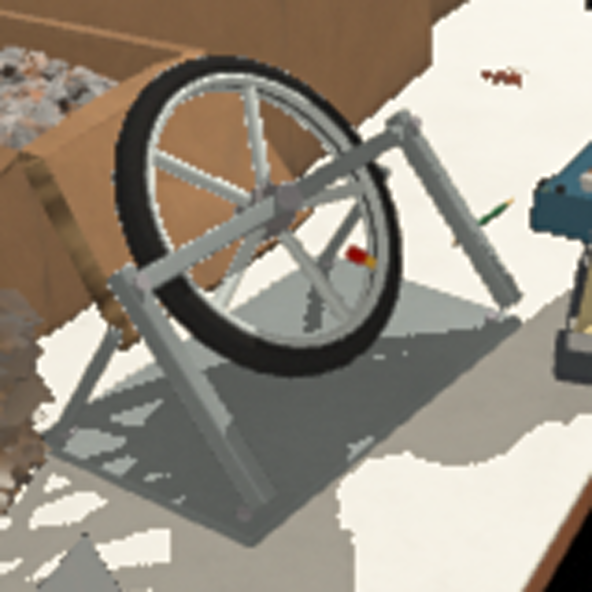

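```bash
cat > h.py <<'E'
import numpy as np, cv2
from scipy.spatial.transform import Rotation as R
from plant import ctrl, snapshot
CAM={'scene':(np.array([[392.10757037,0,281.17475178],[0,392.10757037,207.96391158],[0,0,1]]),np.array([0.03903954,-0.76876037,0.83610863]),R.from_euler('xyz',[53.40468121,0.61170294,-30.44187833],degrees=True).as_matrix()),
'side':(np.array([[419.38666186,0,278.47754271],[0,419.38666186,213.51581077],[0,0,1]]),np.array([0.05654644,0.9066486,0.67121199]),R.from_euler('xyz',[61.93716421,0.34886728,-154.2518784],degrees=True).as_matrix())}
def wristcam(s,o):
    T=s['tool_from_camera']; Rt=R.from_euler('xyz',o['orientation'],degrees=True).as_matrix()
    return (s['mtx'],Rt@T[:3,3]+o['tool_pos'],Rt@T[:3,:3])
def ray(c,p):
    K,e,A=c if isinstance(c,tuple) else CAM[c]
    d=np.linalg.solve(K,[p[0],p[1],1.]); d=A@(d*[1,-1,-1]); return e,d/np.linalg.norm(d)
def onplane(c,p,p0,n):
    e,d=ray(c,p); return e+d*(np.dot(np.array(p0)-e,n)/np.dot(d,n))
def proj(c,P):
    K,e,A=c if isinstance(c,tuple) else CAM[c]
    q=A.T@(np.array(P)-e); q=q*[1,-1,-1]; q=K@q; return q[:2]/q[2]
E
python3 - <<'E'
from h import *
from scipy.optimize import least_squares
obs=[('scene',(287.5,172.5),(-.007,.163,.1757)),('scene',(332.5,233.5),(-.007,-.163,.1757)),('side',(215,219.5),(-.007,.163,.1757)),('side',(289,177.5),(-.007,-.163,.1757)),
('scene',(297,292.5),(-.125,-.18,.01)),('scene',(361,271),(.085,-.18,.01)),('side',(248,292.3),(-.125,.18,.01)),('side',(192,265),(.085,.18,.01)),('side',(320.5,231.5),(-.125,-.18,.01))]
def W(q,P): return R.from_euler('z',q[2]).apply(P)+[q[0],q[1],0]
f=lambda q:np.concatenate([proj(c,W(q,P))-p for c,p,P in obs])
for y0 in [-.5,0,.5]:
    r=least_squares(f,[.6,0,y0],loss='soft_l1'); print(r.cost,r.x,np.degrees(r.x[2]));
print(r.fun.reshape(-1,2).round(1))
q=r.x; Rz=R.from_euler('z',q[2]); hub=W(q,[0,0,.15]); n=Rz.apply([-.766,0,.643]);u=Rz.apply([.643,0,.766]);right=Rz.apply([0,-1,0])
print(hub)
for c,p in [('scene',(230+304/4,145+350/4)),('side',(180+357/3.7,145+255/3.7))]:
    d=onplane(c,p,hub+n*.003,n)-hub; print(c,d@right,d@u,np.hypot(d@right,d@u),np.degrees(np.arctan2(d@right,d@u)))
E
```

```text
11.804340280546608 [ 0.57804201 -0.00173128 -0.15734484] -9.015195149590301
11.804340280565706 [ 0.57804201 -0.00173128 -0.15734473] -9.015189180368795
11.804340280543537 [ 0.57804201 -0.00173128 -0.15734481] -9.015193305748161
[[-1.  -0.5]
 [ 1.1 -0.9]
 [-1.1 -1.3]
 [-1.7 -2.1]
 [-3.3  0.8]
 [-0.2  1.3]
 [ 1.8  0.1]
 [-2.6 -0.2]
 [ 1.3 -0.2]]
[ 0.57804201 -0.00173128  0.15      ]
scene 0.06390520101490119 -0.05657192804878623 0.08534786324162998 131.51678420401498
side 0.05305031460407049 -0.06396462573821636 0.08310119870026512 140.32872051295539
```

```bash
cat >> h.py <<'E'
Q=np.array([0.57804,-0.00173,-0.15734]); 
def setQ(q):
    global hub,n,u,rt
    Rz=R.from_euler('z',q[2]); hub=np.array([q[0],q[1],.15]); n=Rz.apply([-.766,0,.643]);u=Rz.apply([.643,0,.766]);rt=Rz.apply([0,-1,0])
setQ(Q)
def pose(alpha,r,d,beta=None):
    """finger at angle alpha (cw deg), radius r, tip d in front of midplane; jaw y = -radial at beta"""
    a=np.radians(alpha); b=a if beta is None else np.radians(beta)
    p=hub+r*(np.cos(a)*u+np.sin(a)*rt)+d*n
    y=-(np.cos(b)*u+np.sin(b)*rt); z=-n
    return p,np.column_stack([np.cross(y,z),y,z])
def rel(tgt,o=None):
    o=o or ctrl.get_obs(); A=R.from_euler('xyz',o['orientation'],degrees=True)
    p,M=tgt; return A.inv().apply(p-o['tool_pos']).round(4).tolist()+(A.inv()*R.from_matrix(M)).as_rotvec().round(4).tolist()
E
python3 -c "
from h import *
p=pose(0,.03,.2);print(p)
o=ctrl.get_obs();print(rel(p),o['clock'])
# mid waypoint
print(rel((np.array([.3,-.4,.3]),p[1])))"
```

```text
(array([0.44578411, 0.01925258, 0.30158   ]), array([[-1.56723743e-01, -6.35057392e-01,  7.56538044e-01],
       [-9.87850044e-01,  1.00752713e-01, -1.20025782e-01],
       [-1.38777878e-17, -7.66000000e-01, -6.43000000e-01]]))
[-0.4109, 0.5008, -0.0752, 0.8025, -0.4218, -0.9058] 0.15
[-0.0992, 0.1847, -0.0739, 0.8025, -0.4218, -0.9058]
```

View pics/wrist0.png

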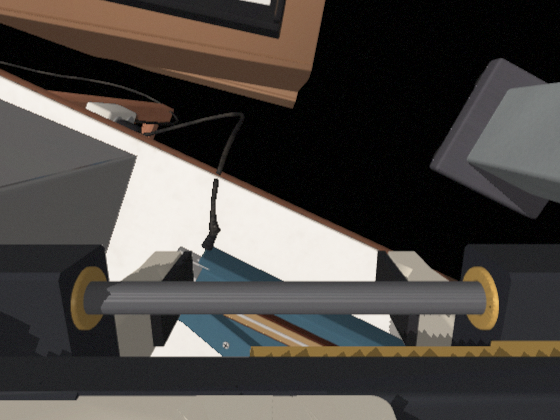

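```bash
python3 -m pendant '[[0,0,-0.05,0,0,0,-1],[-0.06,0.07,-0.09,0.1,-0.05,-0.11,-1],[-0.1,0.12,-0.09,0.2,-0.1,-0.22,-1],[-0.14,0.17,-0.09,0.3,-0.16,-0.34,-1],[-0.18,0.22,-0.09,0.4,-0.21,-0.45,-1],[-0.22,0.27,-0.09,0.5,-0.26,-0.56,-1],[-0.26,0.32,-0.09,0.6,-0.31,-0.67,-1],[-0.3,0.37,-0.09,0.7,-0.36,-0.79,-1],[-0.34,0.42,-0.09,0.8,-0.42,-0.9,-1],[-0.38,0.46,-0.085,0.8,-0.42,-0.9,-1],[-0.41,0.5,-0.075,0.8,-0.42,-0.9,-1],[-0.41,0.5,-0.075,0.8,-0.42,-0.9,-1]]'
cat > look.py <<'E'
import sys
from h import *
o=ctrl.get_obs(); s=snapshot("wrist"); cv2.imwrite(f"pics/{sys.argv[1]}.png",s["image"])
print(o['clock'],o['tool_pos'].round(4),o['orientation'].round(1),o['joint_pos'].round(0),o['force'].round(1))
import pickle; pickle.dump((s,o),open(f"pics/{sys.argv[1]}.pkl","wb"))
E
python3 look.py w1
```

```text
clock: 1.65
tool_pos: [0.4594, -0.0368, 0.389]
orientation: [-133.0, 0.3, -99.2]
force: [1.1, 0.2, -1.6]
opening: 0.0005
1.65 [ 0.4594 -0.0368  0.389 ] [-133.     0.3  -99.2] [ 41. -35. -58.  52. -45. -82.] [ 1.1  0.2 -1.6]
```

View pics/w1.png

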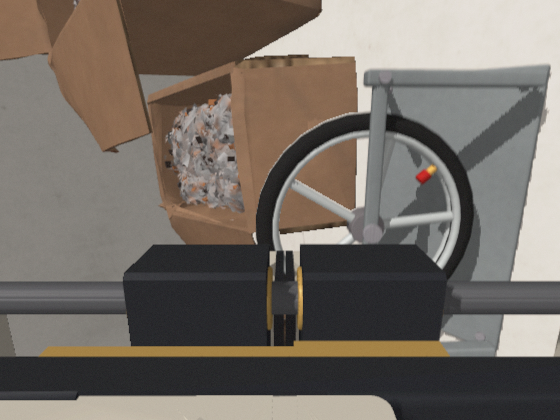

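```bash
python3 -c "
from h import *
print(rel(pose(0,.03,.2))); print(rel(pose(0,.08,.12)));print(rel(pose(55,.06,.08)))
import pickle
s,o=pickle.load(open('pics/w1.pkl','rb')); c=wristcam(s,o)
for p in [(424,176),(371,228)]:
    d=onplane(c,p,hub+n*.003,n)-hub; print(d@rt,d@u,np.hypot(d@rt,d@u),np.degrees(np.arctan2(d@rt,d@u)))
P=onplane(c,(371,228),hub+n*.033,n)-hub;print(P@rt,P@u)
for P in [(-.007,.163,.1757),(-.007,-.163,.1757)]: print(proj(c,R.from_euler('z',Q[2]).apply(P)+[Q[0],Q[1],0]))
"
```

```text
[-0.0461, 0.0799, 0.0437, 0.0512, 0.006, -0.0001]
[-0.0457, 0.0259, 0.121, 0.0512, 0.006, -0.0001]
[0.0037, 0.0694, 0.163, 0.0501, -0.0191, 0.9595]
0.05736158288619703 -0.06016890886679349 0.08313031207345821 136.3683032251599
-0.003551796293364333 -0.002519966609182033 0.004354938417583997 -125.35534821329416
0.006052979229294007 0.00677527583116907
[353.72836231 355.4622498 ]
[368.76056823  75.24934011]
```

```bash
python3 -m pendant '[[-0.02,0.02,0.06,0.05,0,0,-1],[-0.045,0.026,0.1,0.05,0.006,0,-1],[-0.045,0.026,0.1,0.05,0.006,0,-1],[-0.045,0.026,0.1,0.05,0.006,0,-1]]'
python3 look.py w2
```

```text
clock: 2.2
tool_pos: [0.5405, 0.0007, 0.3494]
orientation: [-134.4, -0.4, -99.8]
force: [-0.6, 0.1, 0.9]
opening: 0.0002
2.2 [0.5405 0.0007 0.3494] [-134.4   -0.4  -99.8] [ 26. -20. -58.  66. -28. -90.] [-0.6  0.1  0.9]
```

View pics/w2.png

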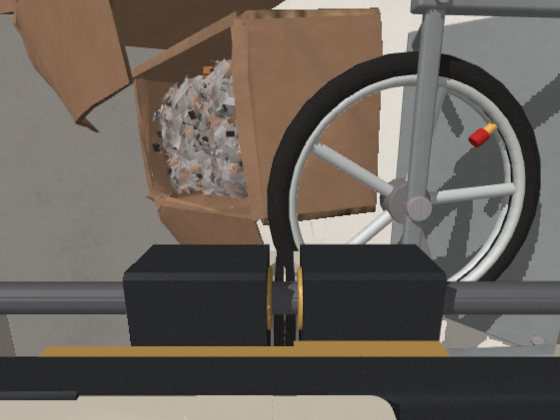

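```bash
python3 -c "
from h import *
import pickle
rays=[]
cs={}
for f,p in [('w1',(373,233)),('w2',(419,208))]:
    c=wristcam(*pickle.load(open(f'pics/{f}.pkl','rb'))); cs[f]=c; rays.append(ray(c,p))
rays.append(ray('side',(257,200.4)))
A=sum(np.eye(3)-np.outer(d,d) for e,d in rays); b=sum((np.eye(3)-np.outer(d,d))@e for e,d in rays)
X=np.linalg.solve(A,b); print(X, X-n*.033, hub)
for e,d in rays: print((np.eye(3)-np.outer(d,d))@(X-e))
h2=X-n*.033
for f,p in [('w1',(424,177)),('w2',(479,138))]:
    d=onplane(cs[f],p,h2+n*.003,n)-h2; print(d@rt,d@u,np.hypot(d@rt,d@u),np.degrees(np.arctan2(d@rt,d@u)))
# bar direction: right post/bar points
for f,p in [('w1',(379,95)),('w2',(432,20))]:
    d=onplane(cs[f],p,h2+n*.027,n)-h2; print(d@rt,d@u)
"
```

```text
[0.56233031 0.00364668 0.16274863] [ 5.87296069e-01 -3.14170047e-04  1.41529628e-01] [ 0.57804 -0.00173  0.15   ]
[-0.00084393 -0.00088071 -0.00082174]
[-4.33445673e-04  6.84193775e-04 -9.49753723e-05]
[0.00127738 0.00019651 0.00091671]
0.05698909062412524 -0.06513331073853394 0.08654539050652657 138.81534844450772
0.05945634581004805 -0.06550812373731177 0.08846678095571787 137.7725532583392
0.14744161160579364 0.002080109623824468
0.152250539428034 0.0012830308536399826
```

```bash
python3 -c "
from h import *
import pickle
w1=wristcam(*pickle.load(open('pics/w1.pkl','rb'))); w2=wristcam(*pickle.load(open('pics/w2.pkl','rb')))
for c,p in [(w1,(373,233)),(w2,(419,208)),('side',(257,200.4))]: print(onplane(c,p,[0,0,.1712],[0,0,1])-n*.033)
P=lambda a:R.from_euler('z',Q[2]).apply(a)+[Q[0],Q[1],0]
# stand plate back-right corner in w1 (549,66)?? and front
for c,p in [(w1,(548,66)),(w1,(508,352))]: print(onplane(c,p,[0,0,.014],[0,0,1]))
print(P([-.125,-.18,.014]),P([-.125,.18,.014]),P([.085,-.18,.014]))
"
python3 - <<'E'
import cv2
a=cv2.imread("pics/w2.png")[0:240,300:560]
cv2.imwrite("pics/w2z.png",cv2.resize(a,None,fx=2.5,fy=2.5,interpolation=cv2.INTER_CUBIC))
E
```

```text
[ 0.58290236 -0.00153333  0.149981  ]
[ 0.58366397 -0.00241396  0.149981  ]
[0.57674024 0.01610018 0.149981  ]
[ 0.43088317 -0.15467493  0.014     ]
[0.47400815 0.18944548 0.014     ]
[ 0.42637956 -0.15992011  0.014     ] [0.48278854 0.19563302 0.014     ] [ 0.63378555 -0.19282535  0.014     ]
```

View pics/w2z.png

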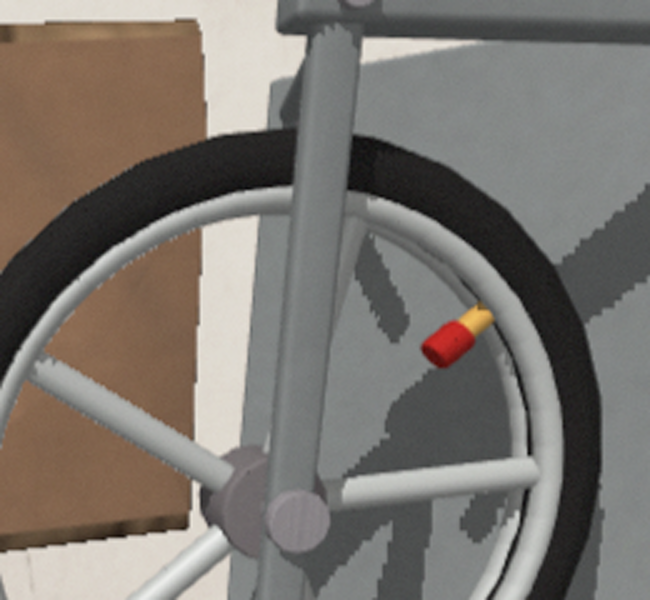

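```bash
cat >> h.py <<'E'
Q=np.array([.582,-.002,np.radians(-8.3)]); setQ(Q)
def pose(alpha,r,d,beta=None,t=28):
    """tip position in wheel coords; tool axis tilted t deg from -n toward down-face; jaw y along -radial(beta)"""
    a=np.radians(alpha); b=a if beta is None else np.radians(beta); t=np.radians(t)
    p=hub+r*(np.cos(a)*u+np.sin(a)*rt)+d*n
    z=-(np.cos(t)*n+np.sin(t)*u); y=-(np.cos(b)*u+np.sin(b)*rt); y-=z*(y@z); y/=np.linalg.norm(y)
    return p,np.column_stack([np.cross(y,z),y,z])
def wc():
    o=ctrl.get_obs(); d=o['tool_pos']-hub; return dict(alpha=np.degrees(np.arctan2(d@rt,d@u)).round(1),r=np.hypot(d@rt,d@u).round(4),d=(d@n).round(4),rt=(d@rt).round(4),u=(d@u).round(4),j=o['joint_pos'].round(0),f=o['force'].round(1),t=o['clock'])
E
python3 -c "
from h import *
for t in (20,28,40): print(rel(pose(57,.062,.09,beta=45,t=t)))
print(wc())"
```

```text
[0.048, 0.0865, 0.0786, -0.2669, 0.0914, 0.794]
[0.048, 0.0865, 0.0786, -0.3964, 0.1559, 0.8163]
[0.048, 0.0865, 0.0786, -0.5856, 0.2679, 0.8655]
{'alpha': np.float64(1.5), 'r': np.float64(0.1266), 'd': np.float64(0.1607), 'rt': np.float64(0.0034), 'u': np.float64(0.1266), 'j': array([ 27., -20., -58.,  66., -28., -90.]), 'f': array([-0.7, -0.4,  0.2]), 't': 2.25}
```

```bash
python3 -m pendant '[[0,0,0,-0.1,0.04,0.16,-1],[0,0,0,-0.2,0.08,0.33,-1],[0.01,0.01,0.01,-0.3,0.12,0.5,-1],[0.02,0.03,0.03,-0.4,0.156,0.66,-1],[0.03,0.06,0.05,-0.4,0.156,0.816,-1],[0.048,0.0865,0.0786,-0.4,0.156,0.816,-1],[0.048,0.0865,0.0786,-0.4,0.156,0.816,-1],[0.048,0.0865,0.0786,-0.4,0.156,0.816,-1]]'
python3 look.py w3; python3 -c "
from h import *
print(wc(),rel(pose(57,.062,.09,beta=45)))"
```

```text
clock: 3.25
tool_pos: [0.5288, -0.0452, 0.2361]
orientation: [-165.2, 16.4, -144.6]
force: [0.9, 0.2, -0.8]
opening: 0.0004
3.25 [ 0.5288 -0.0452  0.2361] [-165.2   16.4 -144.6] [ 24.  -7. -41.  18. -38. -93.] [ 0.9  0.2 -0.8]
{'alpha': np.float64(53.9), 'r': np.float64(0.062), 'd': np.float64(0.0909), 'rt': np.float64(0.0501), 'u': np.float64(0.0366), 'j': array([ 24.,  -7., -41.,  18., -38., -93.]), 'f': array([ 0.2, -0.2, -0. ]), 't': 3.3} [0.0028, -0.0001, 0.0021, 0.0026, 0.0032, 0.0016]
```

View pics/w3.png

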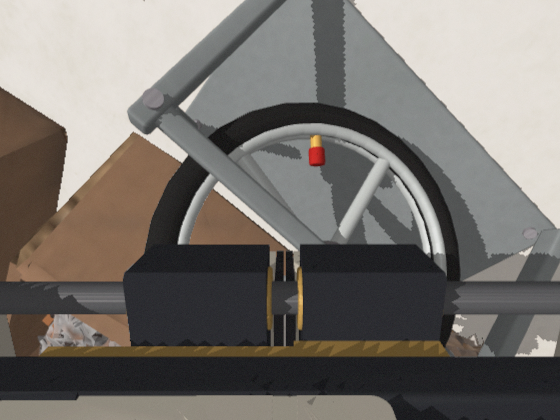

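```bash
python3 -c "
from h import *
print(rel(pose(57,.062,.03,beta=45)));print(rel(pose(57,.062,-.008,beta=45)))"
```

```text
[-0.0181, -0.0189, 0.0551, 0.0026, 0.0032, 0.0016]
[-0.0314, -0.0308, 0.0886, 0.0026, 0.0032, 0.0016]
```

```bash
python3 -m pendant '[[-0.009,-0.009,0.028,0,0,0,-1],[-0.018,-0.019,0.055,0,0,0,-1],[-0.022,-0.022,0.065,0,0,0,-1],[-0.025,-0.025,0.073,0,0,0,-1],[-0.028,-0.028,0.081,0,0,0,-1],[-0.031,-0.031,0.089,0,0,0,-1],[-0.031,-0.031,0.089,0,0,0,-1]]'
python3 - <<'E'
from h import *
print(wc())
s=snapshot('scene')['image'][130:320,210:400]; d=snapshot('side')['image'][130:320,160:350]
cv2.imwrite('pics/i1.png',cv2.resize(np.hstack([s,d]),None,fx=2.1,fy=2.1,interpolation=cv2.INTER_CUBIC))
for a in (45,33,21,9,-3,-15,-27,-39): print(a,rel(pose(a,.062,-.008,beta=a*.8)))
E
```

```text
clock: 4.18
tool_pos: [0.601, -0.059, 0.1673]
orientation: [-165.2, 16.2, -144.7]
force: [-0.4, 0.1, 0.1]
opening: 0.0006
{'alpha': np.float64(60.2), 'r': np.float64(0.0618), 'd': np.float64(-0.0096), 'rt': np.float64(0.0536), 'u': np.float64(0.0307), 'j': array([ 18.,   5., -40.,  21., -27., -92.]), 'f': array([-0.4,  0.1,  0.1]), 't': 4.175}
45 [-0.0147, 0.0001, -0.0071, 0.0034, -0.0003, -0.1581]
33 [-0.0268, 0.0029, -0.011, 0.0034, -0.0, -0.3345]
21 [-0.0383, 0.0081, -0.0137, 0.0034, 0.0003, -0.5172]
9 [-0.0488, 0.0155, -0.0153, 0.0034, 0.0007, -0.7045]
-3 [-0.0578, 0.0248, -0.0156, 0.0034, 0.001, -0.894]
-15 [-0.065, 0.0356, -0.0146, 0.0033, 0.0013, -1.0828]
-27 [-0.0699, 0.0474, -0.0124, 0.0033, 0.0017, -1.2681]
-39 [-0.0725, 0.0596, -0.009, 0.0032, 0.002, -1.4478]
```

View pics/i1.png

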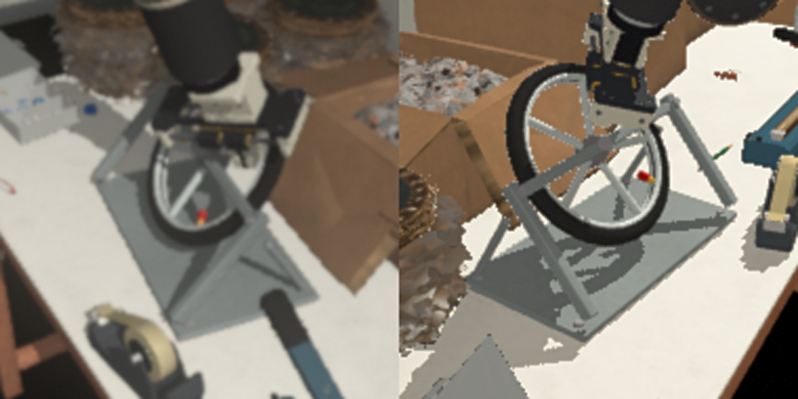

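```bash
python3 -m pendant '[[-0.008,0,-0.004,0,0,-0.08,-1],[-0.0147,0,-0.007,0,0,-0.16,-1],[-0.021,0.0013,-0.009,0,0,-0.245,-1],[-0.0268,0.003,-0.011,0,0,-0.335,-1],[-0.0327,0.0053,-0.0124,0,0,-0.425,-1],[-0.0383,0.008,-0.0137,0,0,-0.517,-1],[-0.0437,0.0116,-0.0146,0,0,-0.61,-1],[-0.0488,0.0155,-0.0153,0,0,-0.704,-1],[-0.0535,0.02,-0.0156,0,0,-0.8,-1],[-0.0578,0.0248,-0.0156,0,0,-0.894,-1]]'
python3 - <<'E'
from h import *
print(wc())
s=snapshot('scene')['image'][130:320,210:400]; d=snapshot('side')['image'][130:320,160:350]
cv2.imwrite('pics/i2.png',cv2.resize(np.hstack([s,d]),None,fx=2.1,fy=2.1,interpolation=cv2.INTER_CUBIC))
for a in (-9,-15,-27,-39,-45,-50): print(a,rel(pose(a,.062,-.008,beta=a*.8)))
E
```

```text
clock: 5.52
tool_pos: [0.6268, -0.0066, 0.1918]
orientation: [-158.3, -1.1, -95.6]
force: [0.7, -5.5, -0.6]
opening: 0.0004
{'alpha': np.float64(-1.8), 'r': np.float64(0.061), 'd': np.float64(-0.0075), 'rt': np.float64(-0.0019), 'u': np.float64(0.061), 'j': array([ 23.,   6., -36.,  22., -32., -45.]), 'f': array([ 0.7, -5.5, -0.6]), 't': 5.525}
-9 [-0.0069, -0.0004, 0.0004, 0.0034, 0.0016, -0.0934]
-15 [-0.0133, 0.0005, 0.001, 0.0033, 0.0018, -0.1875]
-27 [-0.0256, 0.004, 0.0032, 0.0032, 0.0021, -0.3728]
-39 [-0.0368, 0.0097, 0.0066, 0.003, 0.0024, -0.5524]
-45 [-0.0418, 0.0133, 0.0087, 0.0029, 0.0025, -0.6398]
-50 [-0.0456, 0.0166, 0.0105, 0.0028, 0.0026, -0.7112]
```

View pics/i2.png

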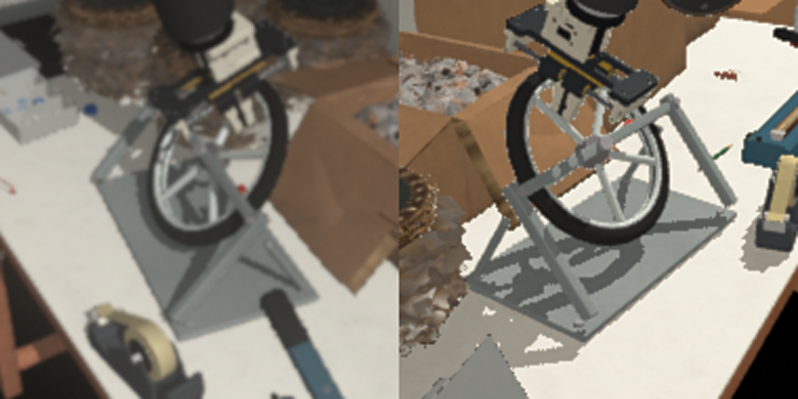

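```bash
python3 -m pendant '[[-0.0069,0,0.0004,0,0,-0.0934,-1],[-0.0133,0.0005,0.001,0,0,-0.1875,-1],[-0.0195,0.002,0.002,0,0,-0.28,-1],[-0.0256,0.004,0.0032,0,0,-0.373,-1],[-0.0313,0.0067,0.0048,0,0,-0.463,-1],[-0.0368,0.0097,0.0066,0,0,-0.552,-1],[-0.0418,0.0133,0.0087,0,0,-0.64,-1],[-0.0418,0.0133,0.0087,0,0,-0.64,-1]]'
python3 - <<'E'
from h import *
print(wc())
s=snapshot('scene')['image'][130:320,210:400]; d=snapshot('side')['image'][130:320,160:350]
cv2.imwrite('pics/i3.png',cv2.resize(np.hstack([s,d]),None,fx=2.1,fy=2.1,interpolation=cv2.INTER_CUBIC))
print(rel(pose(-42,.062,.1,beta=-36)));print(rel(pose(28,.065,.1,beta=0)))
E
```

```text
clock: 6.62
tool_pos: [0.623, 0.0368, 0.179]
orientation: [-162.7, -13.5, -61.1]
force: [-0.1, -1.8, 0.6]
opening: 0.0007
{'alpha': np.float64(-44.8), 'r': np.float64(0.063), 'd': np.float64(-0.0081), 'rt': np.float64(-0.0444), 'u': np.float64(0.0447), 'j': array([ 27.,   6., -38.,  26., -30., -17.]), 'f': array([-0.1, -1.8,  0.6]), 't': 6.625}
[-0.0295, 0.0403, -0.0961, -0.0, 0.0034, -0.0041]
[0.0326, 0.0781, -0.1016, 0.0012, 0.0032, 0.6844]
```

View pics/i3.png

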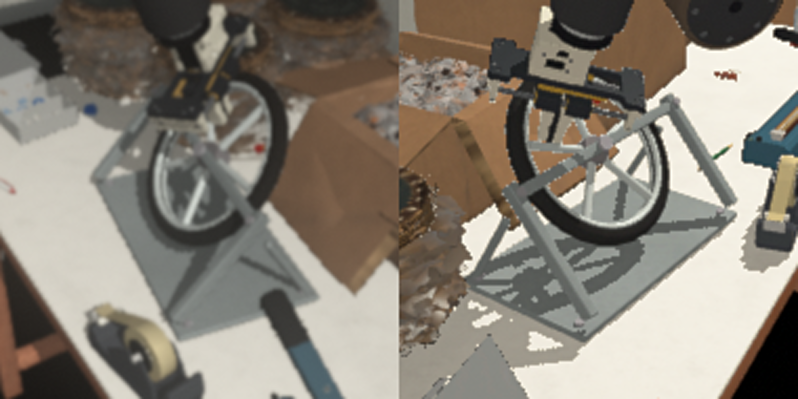

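```bash
python3 -m pendant '[[0.003,0,-0.003,0,0,0,-1],[-0.007,0.014,-0.035,0,0,0,-1],[-0.019,0.027,-0.066,0,0,0,-1],[-0.028,0.04,-0.096,0,0,0,-1],[-0.013,0.05,-0.098,0,0,0.17,-1],[0.003,0.06,-0.1,0,0,0.34,-1],[0.018,0.07,-0.1,0,0,0.51,-1],[0.0326,0.078,-0.1016,0,0,0.684,-1],[0.0326,0.078,-0.1016,0,0,0.684,-1]]'
python3 look.py w4; python3 -c "
from h import *
print(wc())"
```

```text
clock: 7.85
tool_pos: [0.5387, -0.027, 0.2586]
orientation: [-158.1, 0.1, -98.2]
force: [0.3, -0.5, 0.2]
opening: 0.0002
7.85 [ 0.5387 -0.027   0.2586] [-1.581e+02  1.000e-01 -9.820e+01] [ 26.  -7. -38.  18. -42. -46.] [ 0.3 -0.5  0.2]
{'alpha': np.float64(27.9), 'r': np.float64(0.0654), 'd': np.float64(0.0998), 'rt': np.float64(0.0306), 'u': np.float64(0.0578), 'j': array([ 26.,  -7., -38.,  18., -42., -46.]), 'f': array([0.4, 0.4, 0.8]), 't': 7.9}
```

View pics/w4.png

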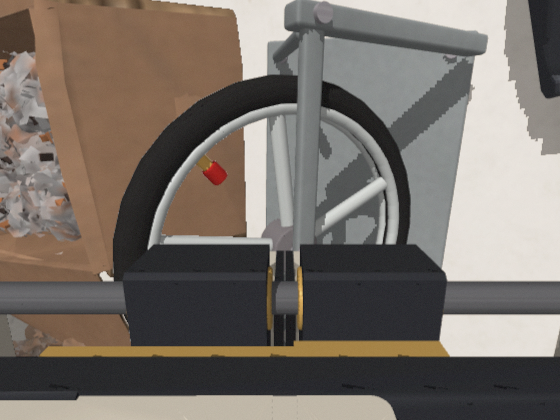

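```bash
cat > ang.py <<'E'
import sys,pickle
from h import *
def ang(f,p,h=.003):
    c=wristcam(*pickle.load(open(f'pics/{f}.pkl','rb'))) if f[0]=='w' else f
    d=onplane(c,p,hub+n*h,n)-hub; return round(d@rt,4),round(d@u,4),round(np.hypot(d@rt,d@u),4),round(np.degrees(np.arctan2(d@rt,d@u)),1)
def red(f):
    im=cv2.imread(f'pics/{f}.png').astype(int); b,g,r=im[...,0],im[...,1],im[...,2]
    m=((r>120)&(g<60)&(b<60)).astype('uint8'); k,l,st,c=cv2.connectedComponentsWithStats(m)
    return [(c[i].round(1).tolist(),int(st[i,4])) for i in range(1,k) if st[i,4]>15]
E
python3 -c "
from ang import *
for f in ('w2','w3','w4'):
  for c,a in red(f): print(f,c,a,ang(f,c))
for p in [(165,243),(268,243),(282,240),(382,183),(330,222)]: print(p,ang('w4',p,.008))
c=wristcam(*pickle.load(open('pics/w4.pkl','rb')))
print(proj(c,hub+.027*n),proj(c,hub+.033*n),proj(c,hub+.022*n+.163*rt),[proj(c,hub+.012*n+.1305*(np.cos(a)*u+np.sin(a)*rt)).round(0) for a in (0,.8,1.57,2.4)])
"
```

```text
w2 [479.3, 135.6] 172 (np.float64(0.0589), np.float64(-0.0637), np.float64(0.0868), np.float64(137.2))
w3 [315.3, 155.4] 216 (np.float64(0.0584), np.float64(-0.0635), np.float64(0.0863), np.float64(137.4))
w4 [215.9, 173.2] 306 (np.float64(0.0633), np.float64(0.06), np.float64(0.0872), np.float64(46.5))
(165, 243) (np.float64(0.0206), np.float64(0.0982), np.float64(0.1003), np.float64(11.8))
(268, 243) (np.float64(0.0079), np.float64(0.0234), np.float64(0.0247), np.float64(18.7))
(282, 240) (np.float64(0.0084), np.float64(0.0113), np.float64(0.0141), np.float64(36.4))
(382, 183) (np.float64(0.0449), np.float64(-0.0877), np.float64(0.0985), np.float64(152.9))
(330, 222) (np.float64(0.0167), np.float64(-0.0336), np.float64(0.0375), np.float64(153.5))
[307.05751656 255.63452068] [311.32791739 258.34371911] [307.81495522  16.56441825] [array([115., 284.]), array([168., 129.]), array([299.,  72.]), array([397., 132.])]
```

```bash
python3 -c "
from h import *
for d in (.1,.04,.02,-.008): print(d,rel(pose(33,.056,d,beta=26)))"
```

```text
0.1 [-0.0001, 0.0097, 0.0049, 0.0025, 0.0022, 0.509]
0.04 [0.0002, -0.0186, 0.0579, 0.0025, 0.0022, 0.509]
0.02 [0.0002, -0.028, 0.0755, 0.0025, 0.0022, 0.509]
-0.008 [0.0004, -0.0412, 0.1002, 0.0025, 0.0022, 0.509]
```

```bash
python3 -m pendant '[[0,0.004,0.002,0,0,0.17,-1],[0,0.008,0.004,0,0,0.34,-1],[0,0.0097,0.005,0,0,0.509,-1],[0,-0.005,0.032,0,0,0.509,-1],[0,-0.0186,0.058,0,0,0.509,-1],[0,-0.028,0.0755,0,0,0.509,-1],[0,-0.033,0.085,0,0,0.509,-1],[0,-0.038,0.094,0,0,0.509,-1],[0,-0.0412,0.1,0,0,0.509,-1],[0,-0.0412,0.1,0,0,0.509,-1]]'
python3 - <<'E'
from h import *
print(wc())
s=snapshot('scene')['image'][130:320,210:400]; d=snapshot('side')['image'][130:320,160:350]
cv2.imwrite('pics/i4.png',cv2.resize(np.hstack([s,d]),None,fx=2.1,fy=2.1,interpolation=cv2.INTER_CUBIC))
for a in (27,21,15,9,3,-3,-9,-12,-15): print(a,rel(pose(a,.056,-.008,beta=a*.8)))
E
```

```text
clock: 9.15
tool_pos: [0.6127, -0.0377, 0.18]
orientation: [-160.8, 10.4, -125.5]
force: [-0.2, -3.5, -2.5]
opening: 0.0005
{'alpha': np.float64(34.0), 'r': np.float64(0.0553), 'd': np.float64(-0.0079), 'rt': np.float64(0.0309), 'u': np.float64(0.0458), 'j': array([ 20.,   5., -38.,  21., -29., -74.]), 'f': array([-0.2, -3.5, -2.5]), 't': 9.15}
27 [-0.0065, -0.0007, -0.0016, 0.0038, -0.0004, -0.0843]
21 [-0.0122, 0.0001, -0.0027, 0.0038, -0.0002, -0.1763]
15 [-0.0179, 0.0014, -0.0036, 0.0039, -0.0, -0.2696]
9 [-0.0234, 0.0032, -0.0041, 0.0039, 0.0002, -0.3637]
3 [-0.0288, 0.0056, -0.0044, 0.0039, 0.0004, -0.4584]
-3 [-0.0339, 0.0084, -0.0044, 0.0039, 0.0006, -0.5532]
-9 [-0.0387, 0.0117, -0.0041, 0.0038, 0.0008, -0.6479]
-12 [-0.041, 0.0135, -0.0038, 0.0038, 0.0008, -0.695]
-15 [-0.0432, 0.0154, -0.0035, 0.0038, 0.0009, -0.742]
```

View pics/i4.png

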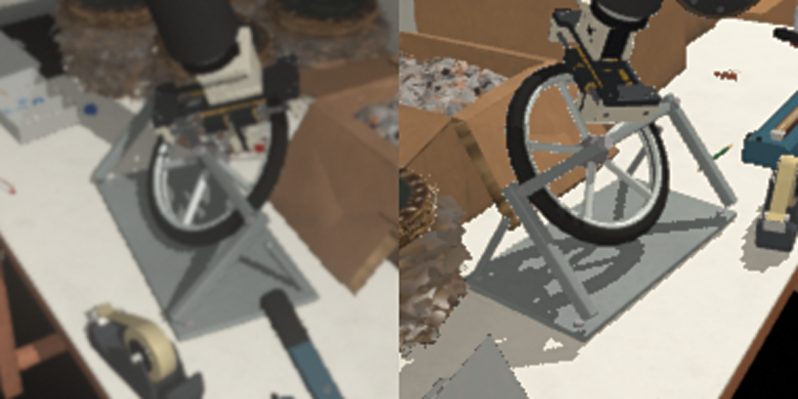

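```bash
python3 -m pendant '[[-0.0065,-0.0007,-0.0016,0,0,-0.084,-1],[-0.0122,0,-0.0027,0,0,-0.176,-1],[-0.0179,0.0014,-0.0036,0,0,-0.27,-1],[-0.0234,0.0032,-0.0041,0,0,-0.364,-1],[-0.0288,0.0056,-0.0044,0,0,-0.458,-1],[-0.0339,0.0084,-0.0044,0,0,-0.553,-1],[-0.0365,0.01,-0.0043,0,0,-0.6,-1],[-0.0387,0.0117,-0.0041,0,0,-0.648,-1],[-0.0387,0.0117,-0.0041,0,0,-0.648,-1]]'
python3 look.py w5
python3 - <<'E'
from ang import *
print(wc())
for c,a in red('w5'): print(c,a,ang('w5',c))
s=snapshot('scene')['image']; d=snapshot('side')['image']; cv2.imwrite('pics/sc5.png',s);cv2.imwrite('pics/si5.png',d)
for f in ('sc5','si5'):
  for c,a in red(f): print(f,c,a,ang('scene' if f=='sc5' else 'side',c))
s=s[130:320,210:400]; d=d[130:320,160:350]
cv2.imwrite('pics/i5.png',cv2.resize(np.hstack([s,d]),None,fx=2.1,fy=2.1,interpolation=cv2.INTER_CUBIC))
E
```

```text
clock: 10.38
tool_pos: [0.6251, 0.0012, 0.1881]
orientation: [-158.3, -2.9, -90.7]
force: [0.1, -3.6, 0.3]
opening: 0.0007
10.375 [0.6251 0.0012 0.1881] [-158.3   -2.9  -90.7] [ 24.   6. -37.  23. -31. -42.] [ 0.1 -3.6  0.3]
{'alpha': np.float64(-9.5), 'r': np.float64(0.0571), 'd': np.float64(-0.0079), 'rt': np.float64(-0.0094), 'u': np.float64(0.0563), 'j': array([ 24.,   6., -37.,  23., -31., -42.]), 'f': array([-0.7, -3.4, -0.6]), 't': 10.425}
[238.4, 233.5] 627 (np.float64(0.0128), np.float64(0.0872), np.float64(0.0881), np.float64(8.3))
```

View pics/i5.png

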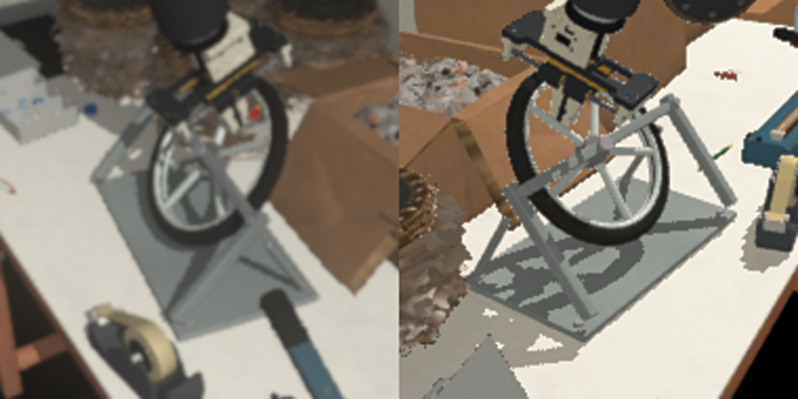

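View pics/w5.png

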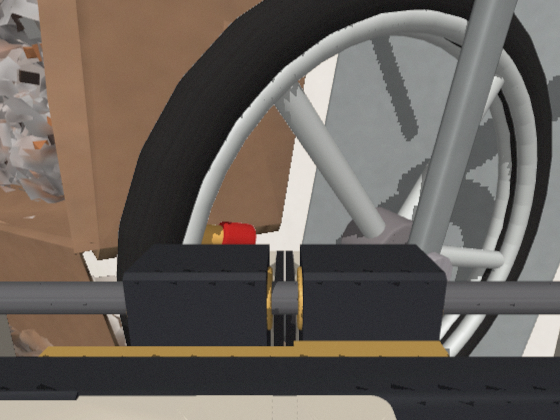

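Run:
```python
from ang import *
# far end of +36 spoke: mid points across spoke
for p in [(298,107),(366,216),(332,162)]: print(ang('w5',p,.006))
for a in (-13,-15.5,-17): print(a,rel(pose(a,.057,-.008,beta=a*.8)))
```

```text
(np.float64(0.0639), np.float64(0.0704), np.float64(0.0951), np.float64(42.2))
(np.float64(0.0207), np.float64(0.0253), np.float64(0.0327), np.float64(39.3))
(np.float64(0.0445), np.float64(0.0503), np.float64(0.0671), np.float64(41.5))
-13 [-0.0035, 0.0001, 0.0004, 0.0016, 0.0029, -0.0633]
-15.5 [-0.0059, 0.0003, 0.0007, 0.0016, 0.0029, -0.1024]
-17 [-0.0074, 0.0005, 0.0009, 0.0015, 0.0029, -0.1258]
```

```bash
python3 -m pendant '[[-0.0025,0,0.0003,0,0,-0.04,-1],[-0.0045,0,0.0005,0,0,-0.08,-1],[-0.0057,0.0003,0.0007,0,0,-0.1,-1],[-0.0057,0.0003,0.0007,0,0,-0.1,-1]]'
python3 - <<'E'
from h import *
print(wc()); print(rel(pose(-11,.057,-.008,beta=-12)),rel(pose(-8,.06,.03,beta=-12)),rel(pose(10,.06,.12,beta=20)), rel(pose(40,.08,.13,beta=60)))
E
```

```text
clock: 11.02
tool_pos: [0.6254, 0.0071, 0.1867]
orientation: [-158.7, -5.0, -85.3]
force: [-1.3, -3.1, 0.1]
opening: 0.0005
{'alpha': np.float64(-15.5), 'r': np.float64(0.057), 'd': np.float64(-0.0083), 'rt': np.float64(-0.0152), 'u': np.float64(0.0549), 'j': array([ 24.,   6., -37.,  23., -31., -37.]), 'f': array([-1.3, -3.1,  0.1]), 't': 11.025}
[0.0044, 0.0003, -0.0008, 0.0015, 0.0031, 0.0065] [0.0032, 0.0153, -0.036, 0.0015, 0.0031, 0.0065] [0.011, 0.0612, -0.1152, 0.0024, 0.0025, 0.6337] [0.0501, 0.0738, -0.1252, 0.0033, 0.0015, 1.342]
```

```bash
python3 - <<'E'
from h import *
print(rel(pose(-45,.085,.11,beta=0)),rel(pose(-10,.06,.11,beta=-12)))
E
python3 -m pendant '[[0.0022,0,-0.0004,0,0,0,-1],[0.0044,0.0003,-0.0008,0,0,0,-1],[0.004,0.008,-0.018,0,0,0,-1],[0.0032,0.0153,-0.036,0,0,0,-1],[0.003,0.035,-0.07,0,0,0,-1],[0.002,0.052,-0.107,0,0,0,-1],[0.002,0.052,-0.107,0,0,0,-1]]'
python3 - <<'E'
from h import *
print(wc(),rel(pose(-45,.085,.11,beta=0)))
E
```

```text
[-0.0561, 0.0388, -0.1067, 0.0019, 0.0029, 0.2427] [-0.0081, 0.0516, -0.1064, 0.0015, 0.0031, 0.0065]
clock: 11.9
tool_pos: [0.5371, 0.0054, 0.271]
orientation: [-158.4, -4.8, -85.3]
force: [0.0, 0.5, 0.5]
opening: 0.0006
{'alpha': np.float64(-0.8), 'r': np.float64(0.0635), 'd': np.float64(0.1127), 'rt': np.float64(-0.0009), 'u': np.float64(0.0635), 'j': array([ 31.,  -8., -37.,  19., -44., -37.]), 'f': array([0. , 0.5, 0.5]), 't': 11.9} [-0.0579, -0.0125, 0.0043, -0.0034, 0.0063, 0.2422]
```

```bash
python3 -m pendant '[[-0.03,-0.006,0,0,0,0.12,-1],[-0.058,-0.0125,0,0,0,0.24,-1],[-0.058,-0.0125,0,0,0,0.24,-1],[-0.058,-0.0125,0,0,0,0.24,-1]]'
python3 look.py w6
python3 - <<'E'
from ang import *
for c,a in red('w6'): print(c,a,ang('w6',c))
c=wristcam(*pickle.load(open('pics/w6.pkl','rb')))
print(proj(c,hub+.033*n),proj(c,hub+.022*n+.163*rt))
s=snapshot('scene')['image']; d=snapshot('side')['image']; cv2.imwrite('pics/sc6.png',s);cv2.imwrite('pics/si6.png',d)
for f in ('sc6','si6'):
  for c,a in red(f): print(f,c,a,ang('scene' if f=='sc6' else 'side',c))
E
```

```text
clock: 12.4
tool_pos: [0.5444, 0.0636, 0.2664]
orientation: [-158.2, 0.0, -98.0]
force: [-0.6, -0.9, -0.2]
opening: 0.0002
12.4 [0.5444 0.0636 0.2664] [-158.2    0.   -98. ] [ 37.  -6. -37.  22. -45. -59.] [-0.6 -0.9 -0.2]
[168.8, 127.1] 274 (np.float64(0.0034), np.float64(0.0881), np.float64(0.0882), np.float64(2.2))
[552.8, 342.0] 28 (np.float64(-0.3553), np.float64(-0.5158), np.float64(0.6263), np.float64(-145.4))
[307.56436649 132.20101772] [ 304.02666085 -145.10177767]
si6 [235.0, 175.2] 17 (np.float64(-0.0006), np.float64(0.087), np.float64(0.087), np.float64(-0.4))
```

View pics/w6.png

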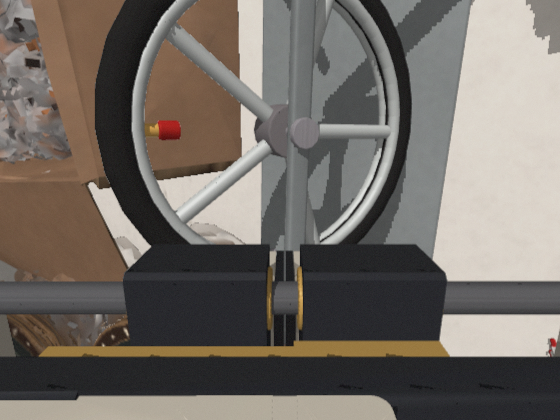

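Run:
```python
from ang import *
im=cv2.imread('pics/w6.png'); 
cv2.imwrite('pics/w6z.png',cv2.resize(im[0:245,90:420],None,fx=2.4,fy=2.4,interpolation=cv2.INTER_CUBIC))
hs=cv2.cvtColor(im,cv2.COLOR_BGR2HSV); m=(((hs[...,0]<8)|(hs[...,0]>172))&(hs[...,1]>150)&(hs[...,2]>50)).astype('uint8'); m[:100]=0;m[160:]=0;m[:,:140]=0;m[:,200:]=0
ys,xs=np.nonzero(m); print(xs.min(),xs.max(),ys.min(),ys.max(),xs.mean(),ys.mean())
g=cv2.cvtColor(im,cv2.COLOR_BGR2GRAY).astype(int)
for x in (330,345,360,375): print(x,g[115:148,x])
for y in (5,40,80,180,220): print(y,g[y,278:325])
```

```text
158 180 120 139 168.8728606356968 129.17848410757946
330 [ 78  77  76  78  80  80  78  77  91 154 183 187 185 179 172 165 157 148
 136 124 113 103  98  87  80  77  75  77  75  79  78  76  77]
345 [ 76  76  78  78  77  78  77  77  78 148 186 189 184 181 173 168 159 151
 138 126 113 104  96  88  78  80  75  78  75  76  80  79  78]
360 [ 78  77  77  78  79  75  76  78  73 127 174 188 187 181 173 169 162 151
 137 127 112 102  99 102 118 129 127 127 129 127 128 130 129]
375 [ 78  78  80  75  79  79  77  80  80 107 162 189 190 183 177 171 160 150
 139 127 111 103  95  88  80  81 112 131 127 124 125 125 118]
5 [125 128 126 128 127 130 126 128 122  81  78  80  81  96 104 110 113 119
 129 131 125 120 113 112 114 112 112 112 114 110 111 112 107 108 106 104
  93  84 109 103 107 108 109 108 110 110 112]
40 [129 129 128 130 131 131 129 130 130 130 129 127 105 105 111 113 123 126
 129 126 116 112 112 111 109 111 111 107 109 109 107 106 106 105 100  88
  95 111 107 107 104 104  95  98 117 132 131]
80 [129 130 127 130 128 131 129 128 128 130 124 106 106 112 117 122 130 127
 120 119 115 112 113 114 110 112 110 112 109 111 109 108 105  93  95 128
 127 131 128 130 130 128 130 131 129 128 128]
180 [118  80  76  77  77  78  78  78  91 105 109 117 122 130 126 119 114 114
 111 111 111 111 109 111 111 112 107 106 103  91 120 126 129 126 128 129
 125 124 126 128 129 128 129 126 126 128 126]
220 [ 79  79  78  79  77  82  87 109 110 113 119 127 130 125 118 116 114 113
 116 110 114 110 110 110 111 110 105  92 101 108 109 108 106 105 105 105
 109  80  77  79  79  77  77  77  78  78  77]
```

View pics/w6z.png

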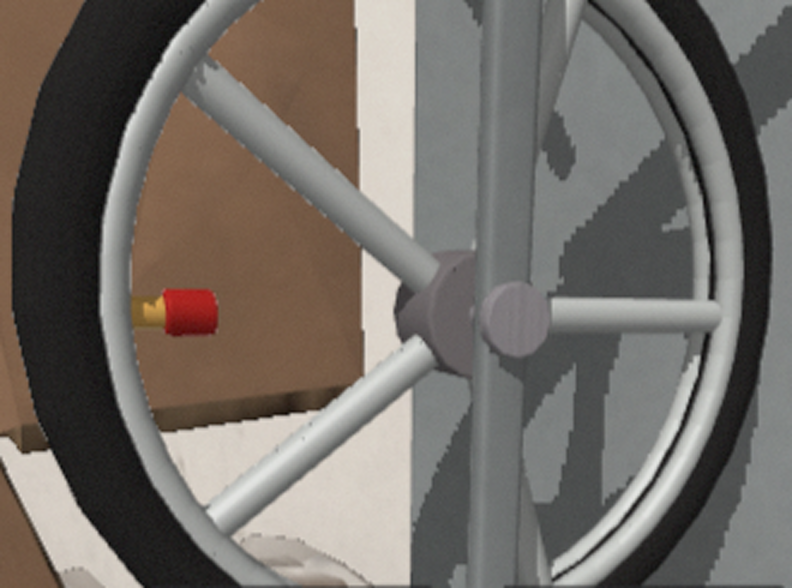

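Run:
```python
from ang import *
a=np.array(ang('w6',(169,129.5),.0025)[:2]);print(ang('w6',(169,129.5),.0025))
for p in [(330,131),(350,131.1),(378,131.3)]:
    b=np.array(ang('w6',p,.004)[:2]); d=a-b; print(b,np.degrees(np.arctan2(d[0],d[1])))
P=[ang('w6',p,.027)[:2] for p in [(315,5),(313.3,40),(312,80),(307.5,180),(305.3,220)]]; print(P)
P=np.array(P); f=np.polyfit(P[:,0],P[:,1],1); print('bar slope deg u/rt',np.degrees(np.arctan(f[0])))
# hub nut by front face
print(ang('w6',(305,132.5),.033))
```

```text
(np.float64(0.0018), np.float64(0.088), np.float64(0.088), np.float64(1.2))
[-0.0007 -0.0396] 1.1224226080938227
[-0.0011 -0.0601] 1.1217861502983062
[-0.0016 -0.0913] 1.0863486106119324
[(np.float64(0.0818), np.float64(-0.0073)), (np.float64(0.0605), np.float64(-0.0067)), (np.float64(0.0351), np.float64(-0.0064)), (np.float64(-0.035), np.float64(-0.0046)), (np.float64(-0.0659), np.float64(-0.0034))]
bar slope deg u/rt -1.4608622228630586
(np.float64(-0.0002), np.float64(0.0021), np.float64(0.0021), np.float64(-4.7))
```

Run:
```python
import ang as A, h
from ang import *
for yw in (-9.5,-8.3,-7,-6,-5):
    h.setQ([.582,-.002,np.radians(yw)])
    for k in ('hub','n','u','rt'): setattr(A,k,getattr(h,k))
    a=np.array(A.ang('w6',(169,129.5),.0025)[:2]); b=np.array(A.ang('w6',(350,131.1),.004)[:2]); d=a-b
    P=np.array([A.ang('w6',p,.027)[:2] for p in [(315,5),(313.3,40),(312,80),(307.5,180),(305.3,220)]]); f=np.polyfit(P[:,0],P[:,1],1)
    w1=[A.ang('w1',p,.027)[:2] for p in [(379,95),(373,215)]]
    print(yw,np.degrees(np.arctan2(*d)),np.degrees(np.arctan(f[0])),A.ang('w6',(169,129.5),.0025)[2:])
```

```text
-9.5 0.34818073465453964 -0.0985239338323404 (np.float64(0.0881), np.float64(0.4))
-8.3 1.1217861502983062 -1.4608622228630586 (np.float64(0.088), np.float64(1.2))
-7 1.972269090906546 -2.89564217847794 (np.float64(0.088), np.float64(2.0))
-6 2.5937758539238285 -4.0471918018617155 (np.float64(0.088), np.float64(2.6))
-5 3.2892426784918265 -5.174897054902012 (np.float64(0.088), np.float64(3.2))
```

Run:
```python
import cv2,numpy as np
a=cv2.imread('pics/side0.png');b=cv2.imread('pics/si6.png')
cv2.imwrite('pics/cmp.png',np.vstack([np.hstack([a[150:330,170:400],b[150:330,170:400]]),np.hstack([cv2.imread('pics/scene0.png')[160:340,190:420],cv2.imread('pics/sc6.png')[160:340,190:420]])])); 
c=cv2.imread('pics/cmp.png');cv2.imwrite('pics/cmp.png',cv2.resize(c,None,fx=1.65,fy=1.65))
```

```text
(no output)
```

View pics/cmp.png

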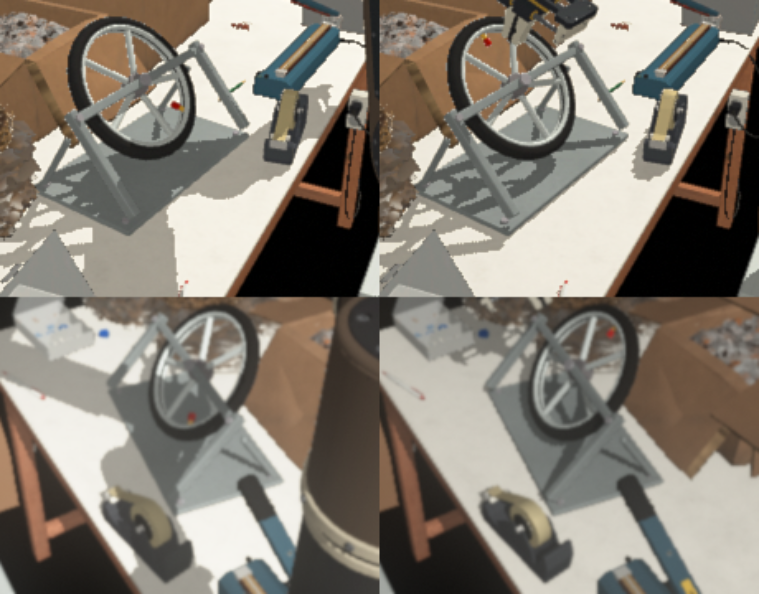

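The stand and the other objects are where they were, and the valve is at the top in both views. The gripper stands about 11 cm clear of the wheel, so I'm handing in.

```bash
python3 -c "
from h import *
print(wc()); print(ctrl.close_job())"
```

```text
{'alpha': np.float64(-44.8), 'r': np.float64(0.0838), 'd': np.float64(0.1106), 'rt': np.float64(-0.059), 'u': np.float64(0.0595), 'j': array([ 37.,  -6., -37.,  22., -45., -59.]), 'f': array([ 0.5,  0.7, -0. ]), 't': 12.55}
the job is handed in; nothing more can be done
None
```

The valve now stands at the top of the wheel, and the job is handed in at about 12.6 s of the 64 s allowed. I turned the wheel about 137° anticlockwise with the shut fingertips, pushing two spokes one after the other above the bar, then drew the fingers clear.

- **Valve angle:** in the last wrist picture it reads about 0.3° from the very top if the stand's yaw is taken from the bar, which runs level at −9.5°. With my working yaw of −8.3° it reads 1.1°, or 2.2° from the raw red-mask centre, which missed the cap's darker underside. The side camera gave −0.4°. I trust a value within about 1°.
- **Contact:** I read the force only at the end of each move. The largest there was about 5.5 N, and it was near zero once the fingers were clear.
- **Surroundings:** comparing before and after pictures by eye, the stand, tape dispenser, pencil and other small things in view look unmoved. I did not identify the ballpoint with certainty or check it separately.

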